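# Call the cook and point out the missed toast

## Task

Ring the counter bell by pressing its plunger down, then point at the toast that has no tomato: hold the fingertips two or three centimetres above its middle, still, for about three seconds. Then point in the same way at the tub of tomato slices, above the middle of its rim, and finish there, still pointing. Touch nothing but the bell, do not lift or shift anything, and on the way keep the hand well above the other toasts and tubs, so that none of those is pointed at.

Things in the scene. Friction and masses are not known exactly. Their poses are not given: they have to be found in the camera images.
- bell: Brass counter bell, loose, 0.35 kg: a dome on a black foot 86 mm across; origin at the centre of its underside, on the table. Dome top 46 mm up; above it stands the plunger. Stands at the right (-y) side.
- bell_top (a point): Middle of the top face of the bell's steel plunger (20 mm across, 8 mm thick), 64 mm above the table when up; moves down with it.
- bell_plunger (a joint): How far the plunger is pressed straight down, m: 0 up, 0.006 fully down. Sprung: starts to move at 1.4 N, fully down at about 4 N, returns by itself. It rings at 0.004.
- board: Wooden serving board, fixed, 220 x 260 x 18 mm (x, y, z); origin at the centre of its underside; the five toasts lie on it.
- toast_bare: The bare toast: oval slice of bread 85 x 65 x 16 mm, brown crust, plain pale top with nothing on it; loose, 45 g. Origin at the centre of its underside; long axis x. May lie at any of the five places on the board.
- toast_bare_top (a point): Middle of the top of the bare toast, 16 mm above its underside (34 mm above the table); z up.
- tray: Steel tray, fixed, 330 x 115 x 10 mm, long axis x; origin at the centre of its underside; three tubs in a row on it, at the left (+y) side.
- tub_tomato: Open round white tub full of red tomato slices, 88 mm across the rim, 58 mm high, 0.3 kg, loose; origin at the centre of its underside. May stand at any of the three places on the tray.
- tub_tomato_rim (a point): Centre of the mouth of the tomato tub at rim height, 58 mm above its underside (68 mm above the table), z up. The slices lie 5 mm below it or more.
- tub_cucumber: A tub like the tomato one, but with green cucumber slices. Leave it alone.
- tub_egg: A tub like the tomato one, but with white and yellow egg slices. Leave it alone.
- can: Drinks can with a yellow label, 66 mm across, 115 mm high, upright behind the board; origin under its centre. Leave it alone.
- shaker: Amber glass shaker, steel cap, 44 mm across, 90 mm high, upright; origin under its centre. Leave it alone.
- toast_1: A finished toast: the same bread as the bare one, with two red tomato slices (40 mm) and a leaf on it, 23 mm high in all; origin under its centre. Leave it alone.
- toast_2: A finished toast: the same bread as the bare one, with two red tomato slices (40 mm) and a leaf on it, 23 mm high in all; origin under its centre. Leave it alone.
- toast_3: A finished toast: the same bread as the bare one, with two red tomato slices (40 mm) and a leaf on it, 23 mm high in all; origin under its centre. Leave it alone.
- toast_4: A finished toast: the same bread as the bare one, with two red tomato slices (40 mm) and a leaf on it, 23 mm high in all; origin under its centre. Leave it alone.

How it is judged (in metres and radians):
On the way, in this order (a step that is already met when the one before it is completed fails the run):
1. the bell's plunger is pressed at least 4 mm by the fingers (value of joint bell_plunger above 0.004 m and contact force between the fingers and bell above 0.3 N), for 0.05 s.
2. with the bell let go, the tool point stays above the middle of the bare toast (within 25 mm, and 22 to 80 mm above its top) for 2 s (horizontal distance between the grasp point and toast_bare_top below 0.025 m and z of the grasp point in the frame of toast_bare_top between 0.022 and 0.08 m and value of joint bell_plunger below 0.0015 m), for 2 s.
3. the tool point stays above the middle of the tomato tub (within 28 mm, and 22 to 85 mm above its rim) for 1 s (horizontal distance between the grasp point and tub_tomato_rim below 0.028 m and z of the grasp point in the frame of tub_tomato_rim between 0.022 and 0.085 m), for 1 s.
At the end, for the whole second after the job is handed in: The tool point is still above the middle of the tomato tub: within 28 mm of its axis and 22 to 85 mm above its rim. The plunger is up again (under 1.5 mm); toasts and tubs are within 12 mm, and bell, can and shaker within 20 mm, of where they began (all of step 3 and value of joint bell_plunger below 0.0015 m and distance of each of toast_bare, toast_1, toast_2, toast_3, toast_4, tub_tomato, tub_cucumber, tub_egg from where it was at the start of the episode below 0.012 m and distance of each of bell, can, shaker from where it was at the start of the episode below 0.02 m); the robot touches nothing.
It fails at once if the robot touches a toast, a tub, the can or the shaker (over 0.3 N) (contact force between any of the fingers, the arm and toast_bare above 0.3 N or contact force between any of the fingers, the arm and toast_1 above 0.3 N or contact force between any of the fingers, the arm and toast_2 above 0.3 N or contact force between any of the fingers, the arm and toast_3 above 0.3 N or contact force between any of the fingers, the arm and toast_4 above 0.3 N or contact force between any of the fingers, the arm and tub_tomato above 0.3 N or contact force between any of the fingers, the arm and tub_cucumber above 0.3 N or contact force between any of the fingers, the arm and tub_egg above 0.3 N or contact force between any of the fingers, the arm and can above 0.3 N or contact force between any of the fingers, the arm and shaker above 0.3 N).
It fails at once if the bell is lifted (over 12 mm) or pushed away (over 20 mm) (height (world z) of bell above 0.012 m or distance of bell from where it was at the start of the episode above 0.02 m).
It fails at once if a toast, tub, the can or the shaker is shifted or lifted (over 12 mm; can and shaker 20 mm) (not (distance of each of toast_bare, toast_1, toast_2, toast_3, toast_4, tub_tomato, tub_cucumber, tub_egg from where it was at the start of the episode below 0.012 m and distance of each of bell, can, shaker from where it was at the start of the episode below 0.02 m)).
It fails at once if another toast or tub is pointed at or passed low over: tool point within 22 mm (toast) or 25 mm (tub) of its middle and less than 75 mm (toast) or 115 mm (tub) above its underside ((horizontal distance between the grasp point and toast_1 below 0.022 m and z of the grasp point in the frame of toast_1 below 0.075 m) or (horizontal distance between the grasp point and toast_2 below 0.022 m and z of the grasp point in the frame of toast_2 below 0.075 m) or (horizontal distance between the grasp point and toast_3 below 0.022 m and z of the grasp point in the frame of toast_3 below 0.075 m) or (horizontal distance between the grasp point and toast_4 below 0.022 m and z of the grasp point in the frame of toast_4 below 0.075 m) or (horizontal distance between the grasp point and tub_cucumber below 0.025 m and z of the grasp point in the frame of tub_cucumber below 0.115 m) or (horizontal distance between the grasp point and tub_egg below 0.025 m and z of the grasp point in the frame of tub_egg below 0.115 m)).
It also fails if it takes over 50 s, if anything falls off the work surface, if the arm or the gripper's body presses on something with over 40 N, if the wrist force passes 120 N, or if a joint passes its speed limit or range.

## Robot

A 6-joint arm with a two-finger parallel gripper is mounted at the origin on the work surface. World frame = base frame: x ahead of the robot, y to its left, z up, the work surface at z = 0. Lengths are in m, angles in degrees, forces in N, time in s.
With the tool pointing down it reaches from about 0.325 to 0.775 m from the base axis. Payload 5.5 kg.
Tool frame: the origin (TCP) lies between the finger pads, 19 mm behind the fingertips; this is the grasp point; z points along the fingers, y is the line along which they close (so a half turn about z gives the same grasp; the last joint's range is limited). The gripper opens to 88 mm and grips with 3 to 60 N. Pads are 20 mm wide; open, the fingers measure 115 mm over their backs; the gripper's body (75 mm by 178 mm) begins 61 mm behind the grasp point.
Start: joints at [73.356, 5.22, 70.514, -0, 104.267, -3.249], TCP at [0.139, 0.584, 0.241] pointing down, gripper open.
Joint ranges: [-164.24, 164.24], [-49.07, 125.15], [9.68, 141.18], [-86.29, 266.29], [3.28, 154.24], [-151.56, 151.56]. Speed limits (degrees/s): [147.25, 147.25, 172.46, 180, 180, 180].

## Interface

Orientations are given as [roll, pitch, yaw] about the fixed x, y, z axes, in that order (R = Rz(yaw) Ry(pitch) Rx(roll)).
In Python, from station import r gives the robot as it stands. The module is installed in compiled form; this text tells all that it offers. Calls block until the motion is done:
- r.reach(position, orientation): joint-space move of the TCP to a pose.
- r.servo_line(position, rotation=None, speed=0.15): straight line of the TCP; rotation=None keeps the orientation; speed is the mean speed in m/s.
- r.move_joints(angles): joint-space move.
- r.let_go() and r.grab(squeeze=None): open the fingers fully, or close them until they stop; squeeze is the grip in N (None keeps the last).
- r.wait(seconds).
- r.inverse_kinematics(position, orientation): joint angles nearest the present ones, or None.
- r.sense(): the state.
- r.snapshot(name): name is "scene" or "side" or "wrist"; returns a dict with "frame" (420x560x3 uint8, red, green, blue), "fx", "fy", "cx", "cy" (pixels), "R" (3x3) and "t" (3): a world point X has camera coordinates R X + t. Camera axes: x right, y down, z forward; pixel columns grow to the right and rows downward; lengths in m; the calibration is good to about 2 mm. A picture is of the moment at which its call begins. There is no depth.
A pose or a line that the arm cannot do raises r.IKError and nothing moves.
- r.hand_in(): hands the job in; it is judged then, once.
The state is a dict: "clock": time; "joints": joint angles; "joint_vel": joint speeds; "joint_torque": joint torques, N m; "tcp_pos": TCP position; "orientation": TCP orientation; "contact_force": force on the tool from outside, world axes, zero at the start; "torque": the same for the moment, N m; "opening": finger opening in m; "gripper_force": force on a finger pad.
Only numpy, scipy, OpenCV 4.12 (cv2) and the standard library are available. Lean on these libraries where they do the work, as an engineer would, in place of code of your own. Each camera call takes 0.05 s, during which the arm holds its last target. There are 200 camera calls.

## Working session

There is one attempt and no reset: what is moved stays moved. The work goes in short steps, each a Python script; the robot and the scene stay as the last script left them, time stands still between calls to the robot, and variables do not carry over. Pictures are saved under pics/ and viewed, at most 10 in all, crops included, and the job is handed in when it is done.

```bash
mkdir -p pics; cat > h.py <<'E'
import numpy as np, cv2, pickle
def ray(s,u,v,z):
    R=np.array(s["R"]);t=np.array(s["t"]);c=-R.T@t
    d=R.T@np.array([(u-s["cx"])/s["fx"],(v-s["cy"])/s["fy"],1])
    return c+d*(z-c[2])/d[2]
E
python3 - <<'E'
from station import r
import cv2,pickle,numpy as np
S={}
for n in("scene","side"):
    s=r.snapshot(n);S[n]=s;cv2.imwrite(f"pics/{n}0.png",np.ascontiguousarray(s["frame"][:,:,::-1]))
    print(n,-np.array(s["R"]).T@np.array(s["t"]))
pickle.dump(S,open("s.pkl","wb"));print(r.sense())
E
```

```text
scene [1.02291091 0.48751098 1.04736863]
side [0.20466741 0.37863644 0.65653294]
{'clock': 0.1, 'joints': array([ 7.33565989e+01,  5.25831328e+00,  7.05723182e+01, -3.07017665e-03,
        1.04266821e+02, -3.24908143e+00]), 'joint_vel': array([-0.02394047, -0.13947454, -0.02572827,  0.01200097,  0.03726438,
        0.01507067]), 'joint_torque': array([ 2.71777644e-03, -4.47864926e+01, -4.07565343e+01,  7.00829574e-02,
        2.86228792e-02, -9.01433577e-05]), 'tcp_pos': array([0.13894952, 0.58345982, 0.24035119]), 'orientation': array([-1.79902536e+02, -2.55130135e-03,  1.66604924e+02]), 'contact_force': array([-0.78195361,  0.24531306, -0.19707329]), 'torque': array([0.01834762, 0.00234808, 0.0102161 ]), 'gripper_force': 0.0, 'opening': 0.08767114679207157}
```

View pics/scene0.png

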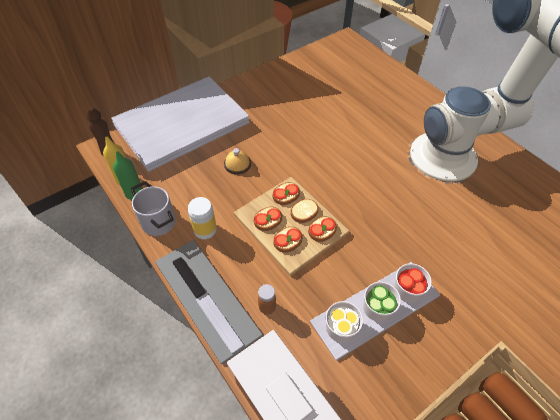

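View pics/side0.png

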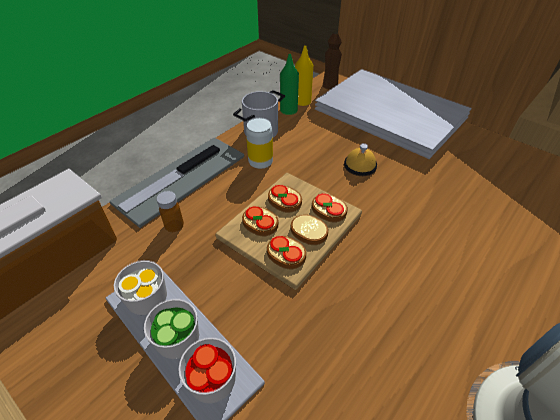

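The scene view shows the bell plunger at about (236,152), the bare toast at (304,210) and the tomato tub at (413,279). In the side view they are at about (363,147), (309,228) and (208,366). I'll enlarge crops and cross-check the positions.

```bash
python3 - <<'E'
import pickle,cv2,numpy as np
from h import ray
S=pickle.load(open("s.pkl","rb"))
P={"bell":(.064,(236,152),(363,147)),"toast":(.034,(304,210),(309,228)),"tub":(.068,(413,279),(208,366)),"cuc":(.068,(382,298),(171,324)),"egg":(.068,(344,319),(138,281)),
"t_a":(.041,(286,192),(330,205)),"t_b":(.041,(267,217),(285,196)),"t_c":(.041,(288,238),(260,219)),"t_d":(.041,(322,228),(286,250)),"shaker":(.09,(266,291),(167,197)),"can":(.115,(201,204),(259,127))}
for k,(z,a,b) in P.items(): print(k,ray(S["scene"],*a,z).round(3),ray(S["side"],*b,z).round(3))
rows=[]
for n,i in(("scene",1),("side",2)):
    f=S[n]["frame"][:,:,::-1]; row=[]
    for k,h in(("bell",25),("toast",25),("tub",33)):
        u,v=P[k][i]; c=f[v-h:v+h,u-h:u+h]; c=cv2.resize(c,(264,264),interpolation=cv2.INTER_CUBIC)
        cv2.drawMarker(c,(132,132),(255,0,255),cv2.MARKER_CROSS,16,1); row.append(c)
    rows.append(np.hstack(row))
cv2.imwrite("pics/crop.png",np.vstack(rows))
E
```

```text
bell [ 0.566 -0.352  0.064] [ 0.559 -0.358  0.064]
toast [ 0.519 -0.072  0.034] [ 0.512 -0.076  0.034]
tub [0.448 0.274 0.068] [0.442 0.272 0.068]
cuc [0.546 0.266 0.068] [0.54  0.264 0.068]
egg [0.656 0.252 0.068] [0.652 0.25  0.068]
t_a [ 0.525 -0.151  0.041] [ 0.514 -0.156  0.041]
t_b [ 0.622 -0.11   0.041] [ 0.61  -0.112  0.041]
t_c [ 0.616 -0.019  0.041] [ 0.605 -0.022  0.041]
t_d [0.52  0.009 0.041] [0.508 0.006 0.041]
shaker [0.768 0.095 0.09 ] [0.765 0.09  0.09 ]
can [ 0.768 -0.204  0.115] [ 0.767 -0.199  0.115]
```

View pics/crop.png

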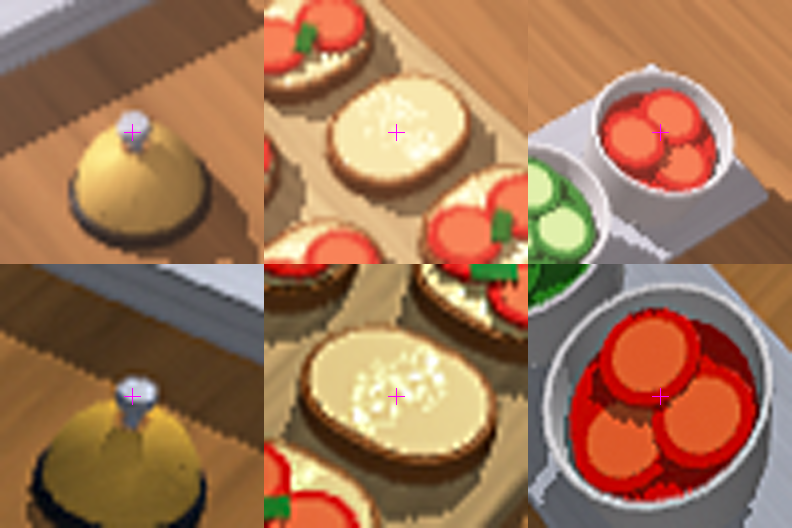

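The crops put the plunger face about 2 px above my marks; the toast and tub marks are good. The spacing and reach match the sizes given. Next I hover over the bell and check with the wrist camera.

```bash
python3 - <<'E'
from station import r
import pickle,cv2,numpy as np
from h import ray
S=pickle.load(open("s.pkl","rb"))
a=ray(S["scene"],236.3,149.8,.064);b=ray(S["side"],364.1,145.2,.064);p=(a+b)/2;print(a,b,p)
r.grab(5)
r.reach([p[0],p[1],.2],[180,0,-30])
s=r.snapshot("wrist");pickle.dump(s,open("w.pkl","wb"));cv2.imwrite("pics/w1.png",np.ascontiguousarray(s["frame"][:,:,::-1]))
q=r.sense();print(q["tcp_pos"],q["orientation"],q["opening"],q["contact_force"],q["clock"])
X=np.array(s["R"])@p+s["t"];print("pred",s["fx"]*X[0]/X[2]+s["cx"],s["fy"]*X[1]/X[2]+s["cy"])
E
```

```text
[ 0.56047903 -0.35973122  0.064     ] [ 0.56108781 -0.36669042  0.064     ] [ 0.56078342 -0.36321082  0.064     ]
[ 0.56116733 -0.3625608   0.20009428] [-1.79995878e+02 -5.82179762e-03 -2.99331503e+01] 0.00046825460780434687 [ 0.78367174 -0.57163171  0.53794987] 5.1
pred 279.5013580412507 203.72237659364427
```

View pics/w1.png

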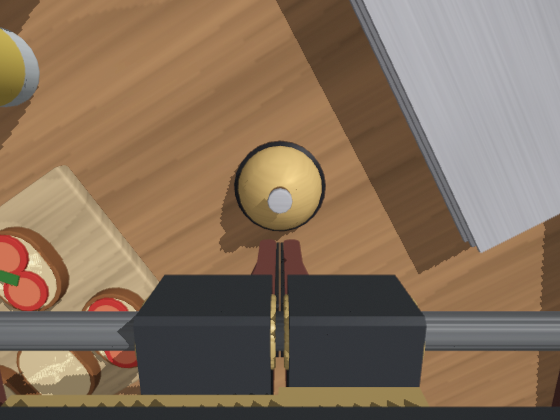

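The wrist view shows the plunger at (280,200), about 3.5 mm from the prediction. I use this closer measurement and press in small steps, watching the force.

```bash
python3 - <<'E'
from station import r
import pickle,numpy as np
from h import ray
p=ray(pickle.load(open("w.pkl","rb")),280,200.3,.064);print(p)
r.servo_line([p[0],p[1],.095])
f0=r.sense()["contact_force"][2]
for z in np.arange(.086,.0759,-.001):
    r.servo_line([p[0],p[1],z],speed=.02); r.wait(.1)
    q=r.sense();f=q["contact_force"][2]-f0;print(round(z,3),q["tcp_pos"].round(4),round(f,2))
    if f>6: break
r.wait(.2)
r.servo_line([p[0],p[1],.2])
print(r.sense()["clock"])
E
```

```text
[ 0.5629953  -0.36493428  0.064     ]
0.086 [ 0.563  -0.3649  0.0861] 1.13
0.085 [ 0.563  -0.3649  0.085 ] 0.7
0.084 [ 0.563  -0.3649  0.084 ] 1.0
0.083 [ 0.5631 -0.365   0.0832] 1.29
0.082 [ 0.5631 -0.365   0.0822] 2.22
0.081 [ 0.5631 -0.365   0.0811] 2.73
0.08 [ 0.5631 -0.365   0.0801] 3.14
0.079 [ 0.5631 -0.365   0.0791] 3.93
0.078 [ 0.563  -0.365   0.0781] 4.43
0.077 [ 0.5631 -0.365   0.0771] 5.24
0.076 [ 0.5631 -0.365   0.077 ] 7.01
11.325
```

The force rose from 0.083 to a hard stop at 0.077, so the plunger went fully down. Next I hover above the bare toast and check.

```bash
python3 - <<'E'
from station import r
import pickle,cv2,numpy as np
p=np.array([.5155,-.074,.034])
r.reach([p[0],p[1],.2],[180,0,-30])
s=r.snapshot("wrist");pickle.dump(s,open("w2.pkl","wb"));cv2.imwrite("pics/w2.png",np.ascontiguousarray(s["frame"][:,:,::-1]))
X=np.array(s["R"])@p+s["t"];print("pred",s["fx"]*X[0]/X[2]+s["cx"],s["fy"]*X[1]/X[2]+s["cy"],r.sense()["tcp_pos"],r.sense()["clock"])
E
```

```text
pred 277.71301425089854 196.09058490769573 [ 0.51580396 -0.07511496  0.1998383 ] 12.5083
```

View pics/w2.png

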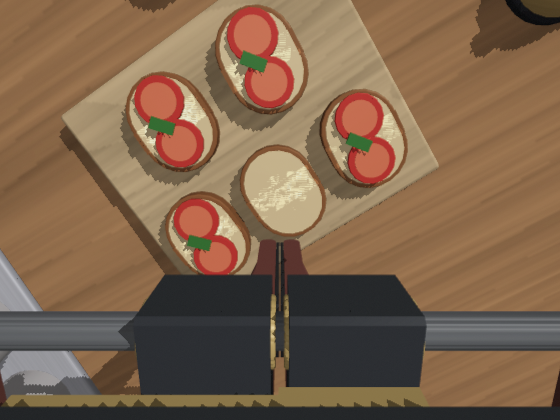

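The wrist view shows the bare toast's middle at about (283,190), some 6 mm from the prediction. I point there, then hover over the tomato tub.

```bash
python3 - <<'E'
from station import r
import pickle,cv2,numpy as np
from h import ray
p=ray(pickle.load(open("w2.pkl","rb")),283,190,.034);print(p)
assert np.hypot(p[0]-.5155,p[1]+.074)<.012
r.servo_line([p[0],p[1],.2]);r.servo_line([p[0],p[1],.078],speed=.1)
r.wait(3.2);print(r.sense()["tcp_pos"],r.sense()["contact_force"])
r.servo_line([p[0],p[1],.22])
p=np.array([.445,.273,.068])
r.reach([p[0],p[1],.22],[180,0,30])
s=r.snapshot("wrist");pickle.dump(s,open("w3.pkl","wb"));cv2.imwrite("pics/w3.png",np.ascontiguousarray(s["frame"][:,:,::-1]))
X=np.array(s["R"])@p+s["t"];print("pred",s["fx"]*X[0]/X[2]+s["cx"],s["fy"]*X[1]/X[2]+s["cy"],r.sense()["tcp_pos"],r.sense()["clock"])
E
```

```text
[ 0.51788546 -0.08066345  0.034     ]
[ 0.51788385 -0.08067431  0.0780394 ] [-0.93335761 -0.81725971 -0.15128738]
pred 276.6540920877048 197.7380822818823 [0.4455569  0.27202201 0.21988445] 19.825
```

View pics/w3.png

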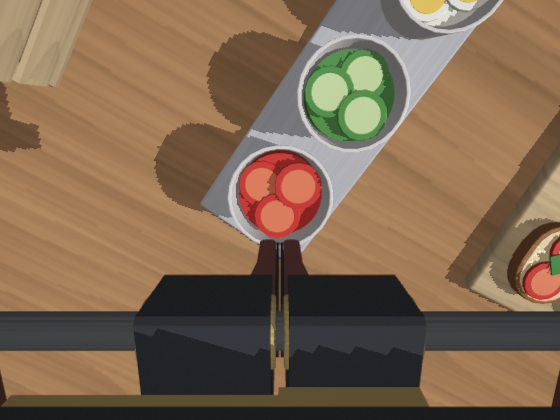

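The tomato tub's rim spans columns 229–333 and rows 146–248, so its centre is about (281,197), which matches the prediction.

```bash
python3 - <<'E'
from station import r
import pickle,numpy as np
from h import ray
p=ray(pickle.load(open("w3.pkl","rb")),281,197,.068);print(p)
assert np.hypot(p[0]-.445,p[1]-.273)<.012
r.servo_line([p[0],p[1],.22]);r.servo_line([p[0],p[1],.113],speed=.1)
r.wait(3);print(r.sense()["tcp_pos"],r.sense()["contact_force"],r.sense()["clock"])
print(r.hand_in())
E
```

```text
[0.44734329 0.27018854 0.068     ]
[0.44735532 0.27016378 0.11300567] [-0.34239406  0.26816145 -0.27257706] 24.2917
the job is handed in; nothing more can be done
None
```

I rang the bell (plunger pressed to its stop), pointed at the bare toast for 3.2 s, and handed the job in at 24.3 s still pointing above the tomato tub; the hand-in returned no verdict.

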